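# Fit the keyed rotor into the jelly mixer's drive hub

### The job

Make the jelly mixer ready to run: with the empty gripper, first press its pedal right down to the stop so that it stays down and the orange shutter uncovers the drive hub. Then lift the mixing rotor out of its blue stand, push its keyed stem down into the hub, turning it until the key slips into the keyway, and keep pushing until the collar sits fully home on the hub. Finish while still gripping the rotor and holding it fully home against the hub's spring, without disturbing the jelly board, the sugar jar or the spatula.

Things in the scene. Friction and masses are not known exactly. Their poses are not given: they have to be found in the camera images.
- mixer: White bottom-drive mixer base, fixed to the table, 200 x 180 mm, housing 70 mm high. Origin on the vertical axis of the drive hub, at table height; z up; -x points to the pedal (housing spans x -80 to +120 mm, y +-90 mm). Two thin rails at y +-34 mm, tops 100 mm high, run along x and carry the orange shutter.
- shutter_top (a point): Centre of the top of the orange shutter plate (62 x 72 x 3 mm, top 104.5 mm above the table), axes as the mixer's. It covers the hub at first and slides 77 mm towards the mixer's +x as the pedal goes down. The pedal drives it; do not push it directly.
- hub_mouth (a point): Centre of the mouth of the fixed aluminium drive hub, at its flat rim 100 mm above the table; axes as the mixer's. Hub 56 mm across, bore 21 mm diameter, and one keyway all the way down, 10 mm wide, reaching 17 mm from the axis. The keyway's direction varies within 0.55 rad either side of the mixer's -x and is not given: see it once the shutter is open, or press lightly and turn to feel it.
- ejector_top (a point): Top of the spring ejector inside the hub's bore, 44 mm below the rim at rest. The stem tip pushes it down: about 4 N at first touch, 9 N when the rotor is home, more than the rotor's weight, so a rotor let go rises again.
- pedal (a joint): Angle of the pedal: near 0 up with the shutter closed, 0.40 rad at the stop with the shutter fully open. It needs 6 to 9 N at the pad; its friction catch keeps it where it is left. It hinges 84 mm from the hub axis towards the mixer's -x, 45 mm above the table.
- pedal_pad (a point): Centre of the top face of the pedal's black rubber pad (64 mm wide, 50 mm long), 95 mm out from the hinge on the -x side of the mixer. About 69 mm above the table when up and 31 mm at the stop.
- rotor: Steel mixing rotor, about 0.3 kg, 130 mm tall, upright in the stand. Origin: centre of the stem's lower end; z up. Stem to 62 mm, then a collar of 48 mm diameter, 8 mm thick; two blades along +-x out to 43 mm (70 to 93 mm up), the one on the key's side (-x) with a red end; on top a black square grip 24 x 24 mm, sides along x and y, 92 to 130 mm up.
- rotor_grip (a point): Point on the rotor's axis within the black grip, 116 mm above the stem tip: a good place for the TCP, fingers closing along the rotor's y or x. Axes as the rotor's.
- stem_tip (a point): Centre of the lower end of the rotor's stem, axes as the rotor's. Stem 18 mm diameter with a tapered end. A brass key on its -x side, 6 mm wide, reaches 15 mm from the axis and runs from 20 to 50 mm above the tip. Home means the collar on the hub's rim, tip 62 mm below the rim.
- stand: Blue plastic block, 90 x 90 x 68 mm, fixed to the table, with a round hole of about 33 mm through it in which the rotor's stem hangs, collar resting on the top. Origin at the centre of the underside.
- jelly_board: Bystander: foil-covered board 170 x 120 mm with fifteen coloured jelly cubes, 30 mm high. Origin at the centre of the underside.
- sugar_jar: Bystander: yellow jar with a white cap, 66 mm diameter, 110 mm tall. Origin at the centre of the underside.
- spatula: Bystander: spatula lying flat on the table, handle along its -x.

How it is judged:
By the outcome, as a careful person would: the job done as asked, in the order asked, and still so for the second after the job is handed in, while the arm keeps its last pose, push and grip.
It also fails if it takes over 58 s, if anything falls off the work surface, if the arm or the gripper's body presses on something with over 40 N, if the wrist force passes 120 N, or if a joint passes its speed limit or range.

### The arm

A 6-joint arm with a two-finger parallel gripper is mounted at the origin on the work surface. World frame = base frame: x ahead of the robot, y to its left, z up, the work surface at z = 0. Lengths are in m, angles in rad, forces in N, time in s.
With the tool pointing down it reaches from about 0.15 to 0.775 m from the base axis. Payload 6.1 kg.
Tool frame: the origin (TCP) lies between the finger pads, 19 mm behind the fingertips; this is the grasp point; y points along the fingers, z is the direction in which the jaws open and shut, and the axes are right-handed (so a half turn about y gives the same grasp; the last joint's range is limited). The gripper opens to 85 mm and grips with 20 to 120 N. Pads are 22 mm wide; open, the fingers measure 114 mm over their backs; the gripper's body (76 mm by 85 mm) begins 54 mm behind the grasp point. The pads swing forward as they close: fully open they stand 13 mm farther back than shut.
Start: joints at [-1.13, 0.126, -0.04, 1.405, 0, 1.571], TCP at [0.224, -0.475, 0.25] pointing down, gripper open.
Joint ranges: [-2.72, 2.72], [-0.95, 1.95], [-1.27, 1.35], [-1.78, 2.02], [-1.46, 1.47], [-3.14, 3.14]. Speed limits (rad/s): [2.39, 2.39, 3.01, 3.14, 3.14, 3.14].

### API

Orientations are given as a unit quaternion [x, y, z, w].
In Python, from station import manip gives the robot as it stands.
- The arm moves only by the tool step_arm, never from a script. Its argument "moves" is text: rows parted by semicolons, each of 6 numbers parted by spaces: the shift along the tool's x, y, z in cm, then the turn, a rotation vector about the tool's x, y, z in degrees. A call has exactly 10 rows; each row is the pose to reach, as a shift and turn from the pose commanded when the call began, along the tool's axes at that moment; what a row does not reach only later rows make up. A row lasts 1/12 s, in which the tool goes at most 41.7 mm and 7.16 degrees, less where a joint would pass 70% of its speed; a pose out of reach is approached as far as the arm can. A call with a gripper value outside its range is refused whole. "claw" is the opening, from 0 (shut) to 1 (fully open), set as the call begins (left out, the last holds). The fingers move at their own pace and stop on an object; the grip force is fixed at half the most. Time passes only in rows, so rows that repeat a pose let the fingers close, or fill a call up. It gives the time, the measured TCP pose, the force and the opening at its end, in the units of the state.
- manip.sense(): the state, without advancing time (a new reading comes with each control period).
- manip.snapshot(name): name is "scene" or "top" or "wrist"; returns a dict with "frame" (480x640x3 uint8, red, green, blue), "K" (3x3 intrinsics, pixels), "R" (3x3) and "t" (3): a world point X has camera coordinates R X + t; the wrist camera has in their place "hand_eye" (4x4, takes a point from camera to tool coordinates, whose origin is the TCP and whose axes are the tool frame's). Camera axes: x right, y down, z forward; pixel columns grow to the right and rows downward; lengths in m; the calibration is good to about 2 mm. The wrist camera is an equidistant fisheye: a pixel r from the principal point sees the ray r / f radians off the axis. A picture is of the moment at which its call begins: read the wrist's pose just before it. There is no depth.
- manip.job_done(): hands the job in, once; it reports no verdict.
The state is a dict: "clock": time; "joint_pos": joint angles; "joint_velocities": joint speeds; "tau": joint torques, N m; "tcp_pos": TCP position; "eef_rot": TCP orientation; "force": force on the tool from outside, world axes, zero at the start; "torque": the same for the moment, N m; "width": opening from 0.0 (shut) to 1.0 (fully open).
Only numpy, scipy, OpenCV 4.12 (cv2) and the standard library are available. Lean on these libraries where they do the work, as an engineer would, in place of code of your own. Each camera call takes 0.05 s, during which the arm holds its last target. There are 200 camera calls.

## Working session

There is one attempt and no reset: what is moved stays moved. The work goes in short steps, Python scripts to look and compute and a tool call to move; the robot and the scene stay as the last step left them, time stands still between calls to the robot, and variables do not carry over. Pictures are saved under pics/ and viewed, about 8 in all and at most 12, crops included, and the job is handed in when it is done.

Besides the shell and the picture viewer there is one more tool, called after "Call:" as name(argument=value, ...) on one line, values as JSON. step_arm: Moves the arm, as the interface text tells. Its arguments: {"type":"object","properties":{"moves":{"type":"string"},"claw":{"type":"number"}},"required":["moves"]}

```bash
ls; mkdir -p pics; python3 - <<'E'
from station import manip
import cv2
s=manip.sense(); print({k:s[k] for k in('clock','tcp_pos','eef_rot','force','width')})
for n in('scene','top'):
    d=manip.snapshot(n); cv2.imwrite(f'pics/{n}0.png',d['frame'][:,:,::-1]); print(n,d['K'].tolist() if hasattr(d['K'],'tolist') else d['K'],d['R'],d['t'])
E
```

```text
pics
{'clock': 0.0, 'tcp_pos': array([ 0.22383782, -0.47446834,  0.24918802]), 'eef_rot': array([-0.15471849,  0.69057039, -0.68943138,  0.1544639 ]), 'force': array([-0.82018589, -0.20971933,  0.30874533]), 'width': 0.9992749128853967}
scene [[596.2399649138969, 0.0, 320.21215833901766], [0.0, 596.2399649138969, 242.94206940139878], [0.0, 0.0, 1.0]] [[-0.08107544  0.99668162  0.00724667]
 [ 0.79190856  0.06882964 -0.60674814]
 [-0.60523351 -0.04345367 -0.79486111]] [ 0.06515869 -0.42074647  1.8266894 ]
top [[595.7753954273539, 0.0, 328.7906576846669], [0.0, 595.7753954273539, 237.3887916845885], [0.0, 0.0, 1.0]] [[ 1.53076853e-03 -9.99986807e-01 -4.90333956e-03]
 [-9.79829109e-01 -5.20031978e-04 -1.99836548e-01]
 [ 1.99831362e-01  5.11033833e-03 -9.79816978e-01]] [-0.01745873  0.60453647  1.45318985]
```

View pics/scene0.png

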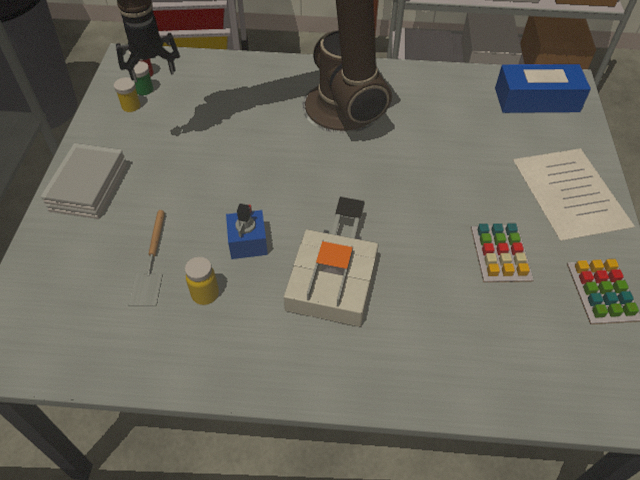

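View pics/top0.png

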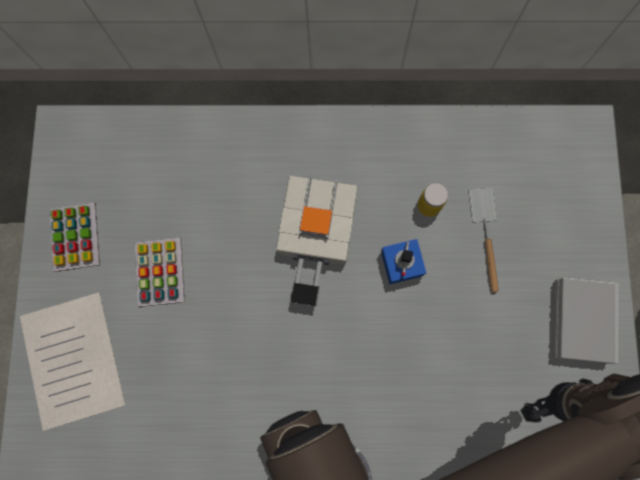

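The scene view shows the orange shutter at about (335,256), the pad at (350,208) and the rotor grip at (245,212). The top view shows the shutter at (316,221), the pad at (305,294) and the rotor grip at (406,257), with the red blade end towards the robot. Next I'll triangulate these from enlarged crops.

```bash
cat > h.py <<'E'
import numpy as np, cv2
from scipy.spatial.transform import Rotation as Ro
from station import manip
def ray(d,uv):
    R,t=np.array(d['R']),np.array(d['t']); v=np.linalg.inv(d['K'])@[uv[0],uv[1],1]
    return -R.T@t, (R.T@v)/np.linalg.norm(v)
def wray(d,s,uv):   # wrist fisheye
    K=np.array(d['K']); x=(uv[0]-K[0,2])/K[0,0]; y=(uv[1]-K[1,2])/K[1,1]; th=np.hypot(x,y)
    v=np.array([x/th*np.sin(th),y/th*np.sin(th),np.cos(th)]) if th>1e-9 else np.array([0,0,1.])
    H=np.array(d['hand_eye']); Rt=Ro.from_quat(s['eef_rot']).as_matrix()
    return Rt@H[:3,3]+s['tcp_pos'], Rt@H[:3,:3]@v
def wproj(d,s,X):
    H=np.array(d['hand_eye']); Rt=Ro.from_quat(s['eef_rot']).as_matrix(); K=np.array(d['K'])
    p=H[:3,:3].T@(Rt.T@(np.array(X)-s['tcp_pos'])-H[:3,3]); r=np.hypot(*p[:2]); th=np.arctan2(r,p[2])
    return K[0,0]*th*p[:2]/r+K[:2,2]
def proj(d,X):
    p=np.array(d['K'])@(np.array(d['R'])@X+np.array(d['t'])); return p[:2]/p[2]
def tri(rays):
    A=sum(np.eye(3)-np.outer(v,v) for c,v in rays); b=sum((np.eye(3)-np.outer(v,v))@c for c,v in rays)
    X=np.linalg.solve(A,b); return X, max(np.linalg.norm(np.cross(X-c,v)) for c,v in rays)
def atz(r,z): c,v=r; return c+v*(z-c[2])/v[2]
def totool(s,dX): return Ro.from_quat(s['eef_rot']).inv().apply(dX)*100
def show(): 
    s=manip.sense(); np.set_printoptions(precision=4,suppress=True)
    print(s['clock'],s['tcp_pos'],s['eef_rot'],s['force'],s['torque'],s['width']); return s
E
python3 - <<'E'
from h import *
np.set_printoptions(precision=4,suppress=True)
D={n:manip.snapshot(n) for n in('scene','top')}
box={'scene':(215,180,180,160),'top':(265,165,180,160)}
cr=[]
for n,d in D.items():
    f=d['frame'].astype(np.uint8); x,y,w,h=box[n]; hsv=cv2.cvtColor(f,cv2.COLOR_RGB2HSV)
    m=np.zeros(f.shape[:2],np.uint8)
    m[y:y+h,x:x+w]=255
    for nm,lo,hi in(('orange',(3,150,120),(18,255,255)),('blue',(100,120,40),(130,255,255)),('dark',(0,0,0),(180,255,45))):
        k=cv2.inRange(hsv,lo,hi)&m
        nn,l,st,ce=cv2.connectedComponentsWithStats(k)
        for i in range(1,nn):
            if st[i,4]>60:
                pts=np.argwhere(l==i)[:,::-1].astype(np.float32)
                print(n,nm,st[i,4],ce[i],cv2.boxPoints(cv2.minAreaRect(pts)).round(1).tolist())
    cr.append(cv2.resize(f[y:y+h,x:x+w],None,fx=4.4,fy=3.7 if 0 else 4.4,interpolation=cv2.INTER_CUBIC))
for i,(n,c) in enumerate(zip(D,cr)): cv2.imwrite(f'pics/{n}1.png',cv2.resize(c,(675,600))[:,:,::-1])
w=manip.snapshot('wrist'); print(w['K'],w['hand_eye'])
E
```

```text
scene orange 686 [334.0583 254.7624] [[315.70001220703125, 262.29998779296875], [320.1000061035156, 240.60000610351562], [351.79998779296875, 247.0], [347.5, 268.70001220703125]]
scene blue 678 [245.1608 228.854 ] [[225.0, 214.10000610351562], [262.1000061035156, 210.0], [265.70001220703125, 242.6999969482422], [228.60000610351562, 246.8000030517578]]
top orange 661 [315.5386 220.1362] [[299.6000061035156, 229.60000610351562], [303.1000061035156, 206.10000610351562], [331.20001220703125, 210.3000030517578], [327.70001220703125, 233.89999389648438]]
top blue 1012 [402.4338 261.8715] [[380.20001220703125, 247.6999969482422], [416.8999938964844, 238.5], [425.8999938964844, 274.5], [389.20001220703125, 283.70001220703125]]
top dark 100 [406.07 256.72] [[400.20001220703125, 261.0], [402.29998779296875, 250.3000030517578], [411.6000061035156, 252.10000610351562], [409.3999938964844, 262.8999938964844]]
top dark 439 [304.1686 294.1412] [[290.79998779296875, 301.70001220703125], [293.70001220703125, 283.0], [317.20001220703125, 286.6000061035156], [314.29998779296875, 305.3999938964844]]
[[371.6483   0.     323.7543]
 [  0.     371.6483 235.3368]
 [  0.       0.       1.    ]] [[ 0.0012  0.9615  0.2749 -0.0697]
 [-0.0007 -0.2749  0.9615 -0.1231]
 [ 1.     -0.0013  0.0004  0.0006]
 [ 0.      0.      0.      1.    ]]
```

View pics/scene1.png

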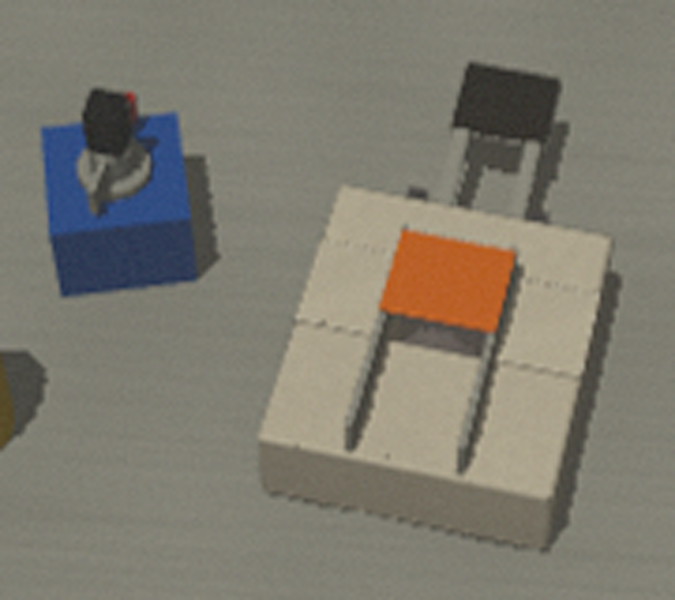

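```bash
python3 - <<'E'
from h import *
np.set_printoptions(precision=4,suppress=True)
S=manip.snapshot('scene');T=manip.snapshot('top')
print('shutter',tri([ray(S,(334.06,254.76)),ray(T,(315.54,220.14))]), atz(ray(T,(315.54,220.14)),.1045),atz(ray(S,(334.06,254.76)),.1045))
oc=[(299.6,229.6),(303.1,206.1),(331.2,210.3),(327.7,233.9)]
P=np.array([atz(ray(T,p),.1045) for p in oc]);print(P, [np.degrees(np.arctan2(*(P[j]-P[i])[1::-1])) for i,j in((0,1),(3,2),(0,3),(1,2))])
print('pad top',atz(ray(T,(304.17,294.14)),.069))
print('grip top T',atz(ray(T,(406.07,256.72)),.136))
bc=[(380.2,247.7),(416.9,238.5),(425.9,274.5),(389.2,283.7)]
P=np.array([atz(ray(T,p),.068) for p in bc]);print('stand',P,P.mean(0))
s=manip.sense();print(Ro.from_quat(s['eef_rot']).as_matrix())
E
```

```text
shutter (array([0.6404, 0.0168, 0.0999]), np.float64(0.000816256649890374)) [0.6394 0.0159 0.1045] [0.6437 0.0178 0.1045]
[[ 0.6153  0.0552  0.1045]
 [ 0.6753  0.0471  0.1045]
 [ 0.6645 -0.023   0.1045]
 [ 0.6045 -0.0144  0.1045]] [np.float64(-7.6461004895745885), np.float64(-8.151392099477986), np.float64(-98.85612175480966), np.float64(-98.7356646377986)]
pad top [0.4592 0.044  0.069 ]
grip top T [ 0.5421 -0.2024  0.136 ]
stand [[ 0.5767 -0.1464  0.068 ]
 [ 0.6004 -0.2395  0.068 ]
 [ 0.5087 -0.2594  0.068 ]
 [ 0.4856 -0.1674  0.068 ]] [ 0.5428 -0.2032  0.068 ]
[[-0.9044 -0.0002  0.4267]
 [-0.4267  0.0004 -0.9044]
 [-0.     -1.     -0.0004]]
```

The crop shows the mixer yawed about -8.5°, with its pad near world (0.459, 0.044). The red blade end of the rotor faces the robot. I'll move towards the pad with the gripper shut.

Call:
step_arm(moves="-3.1 0 -2.64 0 0 0; -6.2 0 -5.28 0 0 0; -9.3 0 -7.9 0 0 0; -12.4 0 -10.5 0 0 0; -15.5 0 -13.2 0 0 0; -18.6 0 -15.8 0 0 0; -21.7 0 -18.5 0 0 0; -24.8 0 -21.1 0 0 0; -27.9 0 -23.7 0 0 0; -31 0 -26.4 0 0 0", claw=0)

```text
clock: 1.18
tcp_pos: [0.392, -0.1019, 0.2503]
eef_rot: [0.154, -0.69, 0.69, -0.155]
force: [0.9, 0.1, -0.9]
width: -0.003
```

Call:
step_arm(moves="-3.1 0 -2.64 0 0 0; -6.2 0 -5.28 0 0 0; -9.3 0 -7.9 0 0 0; -12.4 1 -10.5 0 0 0; -12.4 5 -10.5 0 0 0; -12.4 8 -10.5 0 0 0; -12.4 11.5 -10.5 0 0 0; -12.4 12 -10.5 0 0 0; -12.4 12 -10.5 0 0 0; -12.4 12 -10.5 0 0 0")

```text
clock: 2.02
tcp_pos: [0.4595, 0.044, 0.1313]
eef_rot: [0.154, -0.69, 0.69, -0.155]
force: [-1.0, 0.4, 1.0]
width: -0.002
```

```bash
python3 - <<'E'
from h import *
s=show();print(s['joint_pos']); w=manip.snapshot('wrist'); cv2.imwrite('pics/w1.png',w['frame'][:,:,::-1])
print([wproj(w,s,p) for p in([.459,.044,.069],[.64,.016,.1045],[.542,-.2025,.136])])
print(totool(s,np.array([.459,.044,.088])-s['tcp_pos']))
E
```

```text
2.0167 [0.4595 0.044  0.1313] [ 0.1542 -0.69    0.6901 -0.1548] [-0.9912  0.4295  0.9665] [0.0144 0.0126 0.0179] -0.001665668872737307
[ 0.0955  0.0347 -0.401   1.1343  0.      2.7966]
[array([322.1053, 266.4598]), array([542.5391, -22.9392]), array([713.7605, 331.4259])]
[ 0.05    4.3326 -0.0234]
```

View pics/w1.png

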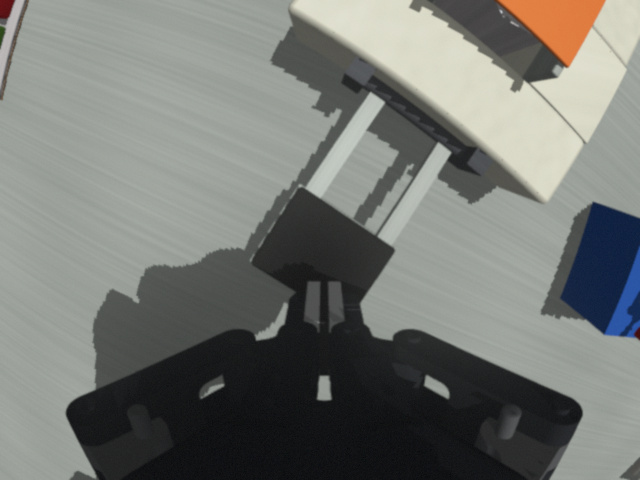

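The wrist view shows the closed fingers directly over the black pad, which is centred near (321,255). I'll press straight down.

Call:
step_arm(moves="0 2 0 0 0 0; 0 3.8 0 0 0 0; 0 4.4 0 0 0 0; 0 4.9 0 0 0 0; 0 5.4 0 0 0 0; 0 5.9 0 0 0 0; 0 6.4 0 0 0 0; 0 6.8 0 0 0 0; 0 7.2 0 0 0 0; 0 7.5 0 0 0 0")

```text
clock: 2.9
tcp_pos: [0.4599, 0.0442, 0.057]
eef_rot: [0.154, -0.69, 0.69, -0.155]
force: [-4.2, 0.3, 6.3]
width: -0.001
```

Call:
step_arm(moves="0 0.2 0 0 0 0; 0 0.4 0 0 0 0; 0 0.5 0 0 0 0; 0 0.6 0 0 0 0; 0 0.7 0 0 0 0; 0 0.8 0 0 0 0; 0 0.8 0 0 0 0; 0 0.8 0 0 0 0; 0 0.8 0 0 0 0; 0 0.8 0 0 0 0")

```text
clock: 3.73
tcp_pos: [0.4607, 0.0441, 0.0498]
eef_rot: [0.153, -0.69, 0.69, -0.156]
force: [-2.6, -1.1, 8.8]
width: -0.001
```

Call:
step_arm(moves="0 0.1 0 0 0 0; 0 0.2 0 0 0 0; 0 0.3 0 0 0 0; 0 0.4 0 0 0 0; 0 0.4 0 0 0 0; 0 0.4 0 0 0 0; 0 0.4 0 0 0 0; 0 0.4 0 0 0 0; 0 0.4 0 0 0 0; 0 0.4 0 0 0 0")

```text
clock: 4.57
tcp_pos: [0.461, 0.044, 0.0487]
eef_rot: [0.152, -0.69, 0.69, -0.156]
force: [-13.7, -1.7, 35.1]
width: 0.003
```

```bash
python3 - <<'E'
from h import *
np.set_printoptions(precision=4,suppress=True)
T=manip.snapshot('top'); S=manip.snapshot('scene')
for n,d,b in(('s',S,(265,180,130,160)),('t',T,(265,165,110,160))):
    hsv=cv2.cvtColor(d['frame'],cv2.COLOR_RGB2HSV); k=np.zeros(hsv.shape[:2],np.uint8); k[b[1]:b[1]+b[3],b[0]:b[0]+b[2]]=255
    k&=cv2.inRange(hsv,(3,150,120),(18,255,255)); m=cv2.moments(k,True); c=(m['m10']/m['m00'],m['m01']/m['m00']); print(n,m['m00'],c,atz(ray(d,c),.1045))
E
```

```text
s 769.0 (326.54356306892066, 281.592977893368) [0.718  0.0062 0.1045]
t 649.0 (320.40215716486904, 190.9553158705701) [0.7145 0.0042 0.1045]
```

The pedal is at its stop: force jumped to 35 N while the pad stopped moving, and the shutter moved about 76 mm. I'll lift off, turn, and look at the hub and rotor.

Call:
step_arm(moves="0 -3 0 0 0 0; 0 -7 0 0 0 0; 0 -11 0 0 -7 0; 0 -15 0 0 -14 0; 0 -19 0 0 -21 0; 0 -22 1 0 -28 0; 0.5 -22 4 0 -35 0; 1 -22 7 0 -42 0; 1.5 -22 10 0 -49 0; 1.8 -22 12.9 0 -56 0")

```text
clock: 5.5
tcp_pos: [0.4985, -0.0819, 0.2653]
eef_rot: [0.461, -0.534, 0.536, -0.463]
force: [0.9, 0.0, -0.4]
width: 0.002
```

Call:
step_arm(moves="0 0 0 0 -7 0; 0 0 0 0 -14 0; 0 0 0 0 -21 0; 0 0 0 0 -28 0; 0 0 0 0 -35 0; 0 0 0 0 -42 0; 0 0 0 0 -49 0; 0 0 0 0 -56 0; 0 0 0 0 -63 0; 0 0 0 0 -70 0", claw=1)

```text
clock: 6.33
tcp_pos: [0.4983, -0.0805, 0.2648]
eef_rot: [-0.685, 0.173, -0.174, 0.686]
force: [0.4, -0.5, 0.8]
width: 0.999
```

Call:
step_arm(moves="0 0 0 0 -7 0; 0 0 0 0 -14 0; 0 0 0 0 -19 0; 0 0 0 0 -19 0; 0 0 0 0 -19 0; 0 0 0 0 -19 0; 0 0 0 0 -19 0; 0 0 0 0 -19 0; 0 0 0 0 -19 0; 0 0 0 0 -19 0")

```text
clock: 7.17
tcp_pos: [0.4978, -0.0802, 0.263]
eef_rot: [-0.705, 0.06, -0.06, 0.705]
force: [-0.7, 0.5, -0.6]
width: 1.002
```

```bash
python3 - <<'E'
from h import *
s=show();print(s['joint_pos']); w=manip.snapshot('wrist'); cv2.imwrite('pics/w2.png',w['frame'][:,:,::-1]); np.savez('w2.npz',f=w['frame'],p=s['tcp_pos'],q=s['eef_rot'])
print([wproj(w,s,p) for p in([.64,.016,.1],[.542,-.2025,.136])])
E
```

```text
7.1667 [ 0.4978 -0.0802  0.263 ] [-0.7045  0.0602 -0.0602  0.7045] [-0.7194  0.5317 -0.5767] [-0.0076  0.0005  0.0143] 1.0015098724322657
[-0.1598  0.087  -0.0548  1.4291  0.      0.0106]
[array([449.943 , 347.8129]), array([182.7856, 310.4593])]
```

View pics/w2.png

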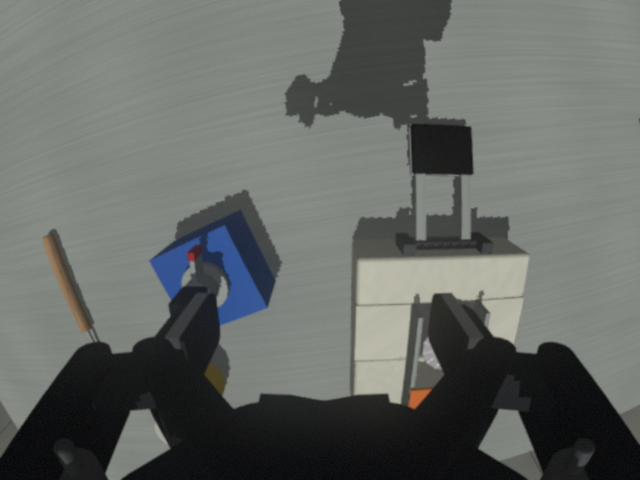

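The wrist view shows the stand with the red blade end at (195,255). The pedal is down and the hub is partly hidden behind a finger at about (430,350). I'll centre the camera over the hub for a clear view of the keyway.

Call:
step_arm(moves="2.8 0 2.4 0 0 0; 5.6 0 4.8 0 0 0; 8.4 0 7.2 0 0 0; 11.2 0 9.6 0 0 0; 13.9 0 12.1 0 0 0; 13.9 0 12.1 0 0 0; 13.9 0 12.1 0 0 0; 13.9 0 12.1 0 0 0; 13.9 0 12.1 0 0 0; 13.9 0 12.1 0 0 0")

```text
clock: 8.05
tcp_pos: [0.6545, 0.0147, 0.264]
eef_rot: [-0.705, 0.06, -0.061, 0.705]
force: [0.2, 0.0, -0.2]
width: 1.003
```

```bash
python3 - <<'E'
from h import *
s=show(); w=manip.snapshot('wrist'); np.savez('w3.npz',f=w['frame'],p=s['tcp_pos'],q=s['eef_rot'])
c=wproj(w,s,[.64,.016,.1]);print(c)
x,y=(c-[80,60]).astype(int); print(x,y); cv2.imwrite('pics/w3.png',cv2.resize(w['frame'][y:y+120,x:x+160,::-1],None,fx=5,fy=5,interpolation=cv2.INTER_CUBIC))
E
```

```text
8.05 [0.6545 0.0147 0.264 ] [-0.7045  0.06   -0.0608  0.7045] [ 0.1808  0.0291 -0.182 ] [0.0072 0.0098 0.0126] 1.0026041424856549
[323.1368 201.6803]
243 141
```

View pics/w3.png

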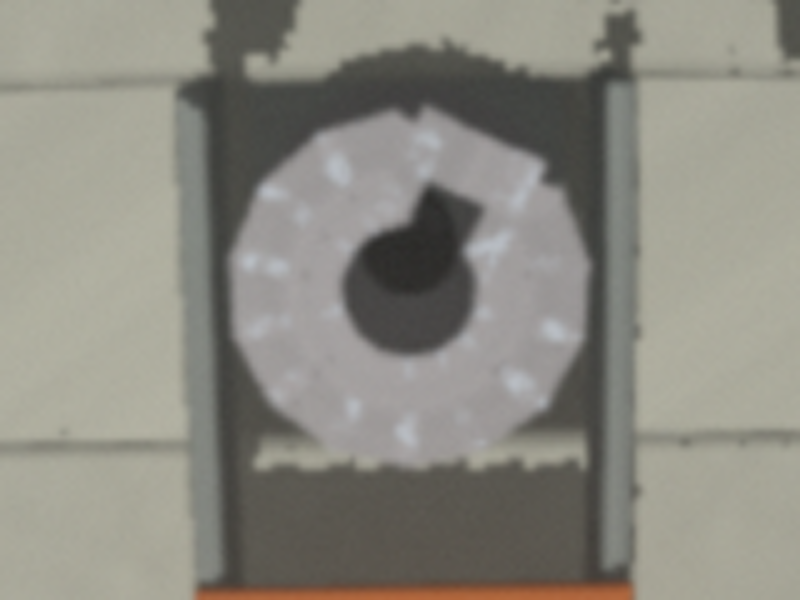

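The crop shows the open hub. The bore centre is at crop (409,289) and the keyway's far end at (458,195), about 27° to the right of image-up. I'll move over the rotor.

Call:
step_arm(moves="-1 0 -3.8 0 0 0; -2 0 -7.7 0 0 0; -3 0 -11.5 0 0 0; -4 0 -15.4 0 0 0; -5 0 -19.2 0 0 0; -6.1 0 -23 0 0 0; -6.1 0 -23 0 0 0; -6.1 0 -23 0 0 0; -6.1 0 -23 0 0 0; -6.1 0 -23 0 0 0")

```text
clock: 8.93
tcp_pos: [0.5563, -0.2002, 0.2634]
eef_rot: [-0.705, 0.06, -0.06, 0.705]
force: [-1.0, 0.2, 0.0]
width: 1.0
```

```bash
python3 - <<'E'
from h import *
from types import SimpleNamespace
s=show(); w=manip.snapshot('wrist'); np.savez('w4.npz',f=w['frame'],p=s['tcp_pos'],q=s['eef_rot'])
z=np.load('w3.npz'); s3={'tcp_pos':z['p'],'eef_rot':z['q']}
u=lambda a,b:(243+(a+.5)/5-.5,141+(b+.5)/5-.5)
H=atz(wray(w,s3,u(409,289)),.1);K=atz(wray(w,s3,u(458.5,195)),.1);print('hub',H,'rim',atz(wray(w,s3,u(409,284)),.1),'key',K,np.linalg.norm(K-H),'keyyaw',np.degrees(np.arctan2(*(K-H)[1::-1])))
A=atz(wray(w,s3,u(432,182)),.1);B=atz(wray(w,s3,u(485,208)),.1);print('edge normal',np.degrees(np.arctan2(*(B-A)[1::-1])))
c=wproj(w,s,[.542,-.2025,.136]);print(c)
x,y=(c-[80,60]).astype(int); print(x,y); cv2.imwrite('pics/w4.png',cv2.resize(w['frame'][y:y+120,x:x+160,::-1],None,fx=5,fy=5,interpolation=cv2.INTER_CUBIC))
E
```

```text
8.9333 [ 0.5563 -0.2002  0.2634] [-0.7045  0.0596 -0.0601  0.7046] [-0.9721  0.1676  0.0065] [0.0143 0.0475 0.023 ] 1.0002878396624346
hub [0.6376 0.0174 0.1   ] rim [0.6368 0.0176 0.1   ] key [0.6242 0.0275 0.1   ] 0.016757209929291188 keyyaw 142.85306112482937
edge normal 53.91967581185486
[317.954  212.8643]
237 152
```

View pics/w4.png

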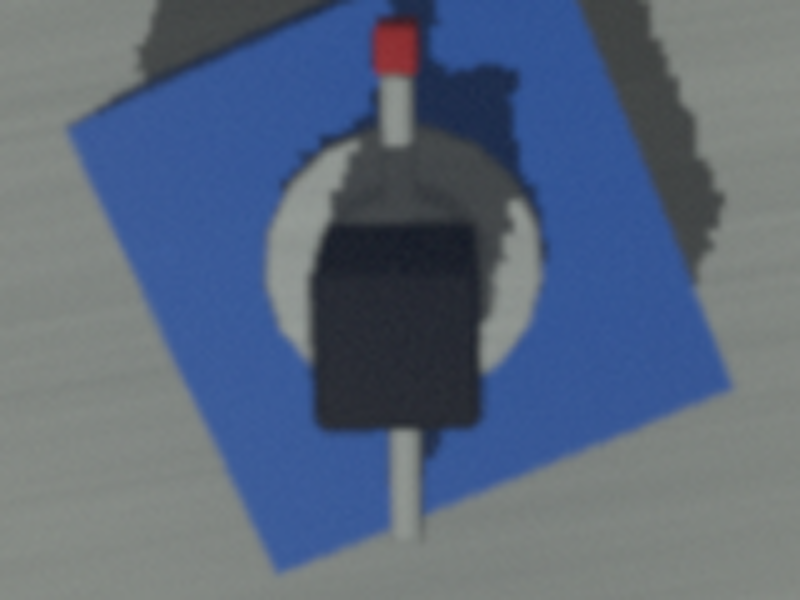

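The crop shows the grip's top face centred at (397,353) and nearly square to the tool. The red end is at (397,45) and the other blade end at (406,535).

```bash
python3 - <<'E'
from h import *
np.set_printoptions(precision=4,suppress=True)
w=manip.snapshot('wrist');T=manip.snapshot('top');S=manip.snapshot('scene'); s=manip.sense()
z=np.load('w4.npz'); s4={'tcp_pos':z['p'],'eef_rot':z['q']}
u=lambda a,b:(237+(a+.5)/5-.5,152+(b+.5)/5-.5)
G=wray(w,s4,u(397,353)); print('wrist@.136',atz(G,.136))
print('tri top+wrist',tri([G,ray(T,(406.07,256.72))]))
R=atz(wray(w,s4,u(396,22)),.099);E=atz(wray(w,s4,u(405,538)),.099);print('blade',R,E,np.linalg.norm(R-E),(R+E)/2,'yaw',np.degrees(np.arctan2(*(E-R)[1::-1])))
L=atz(wray(w,s4,u(266,255)),.076);Q=atz(wray(w,s4,u(543,255)),.076);print('collar',L,Q,np.linalg.norm(L-Q),(L+Q)/2)
zz=Ro.from_quat(s['eef_rot']).as_matrix();print('tool z yaw',np.degrees(np.arctan2(zz[1,2],zz[0,2])),zz[:,1])
for a in(.122,): print('to grip',totool(s,np.r_[atz(G,.136)[:2],a]-s['tcp_pos']))
E
```

```text
wrist@.136 [ 0.5483 -0.205   0.136 ]
tri top+wrist (array([ 0.5389, -0.2008,  0.1666]), np.float64(0.0029406449237350967))
blade [ 0.5055 -0.1984  0.099 ] [ 0.5883 -0.2115  0.099 ] 0.08391028209044292 [ 0.5469 -0.205   0.099 ] yaw -9.04601283304447
collar [ 0.5421 -0.2278  0.076 ] [ 0.5502 -0.1813  0.076 ] 0.04717529152388278 [ 0.5461 -0.2046  0.076 ]
tool z yaw 80.36120411800337 [-0.0001  0.0001 -1.    ]
to grip [-0.7411 14.0906 -0.6526]
```

Call:
step_arm(moves="-0.4 2 -0.3 0 0 0; -0.8 4.5 -0.6 0 0 0; -0.8 6.5 -0.6 0 -0.6 0; -0.8 7.2 -0.6 0 -0.6 0; -0.8 7.2 -0.6 0 -0.6 0; -0.8 7.2 -0.6 0 -0.6 0; -0.8 7.2 -0.6 0 -0.6 0; -0.8 7.2 -0.6 0 -0.6 0; -0.8 7.2 -0.6 0 -0.6 0; -0.8 7.2 -0.6 0 -0.6 0")

```text
clock: 9.97
tcp_pos: [0.5478, -0.2056, 0.1919]
eef_rot: [0.705, -0.056, 0.057, -0.705]
force: [-0.6, 1.0, 0.2]
width: 1.0
```

```bash
python3 - <<'E'
from h import *
s=show(); w=manip.snapshot('wrist'); np.savez('w5.npz',f=w['frame'],p=s['tcp_pos'],q=s['eef_rot'])
c=wproj(w,s,[.547,-.205,.136]);print(c)
x,y=(c-[100,80]).astype(int); x=min(x,440); y=min(y,320); print(x,y); cv2.imwrite('pics/w5.png',cv2.resize(w['frame'][y:y+150,x:x+200,::-1],None,fx=4,fy=4,interpolation=cv2.INTER_CUBIC))
E
```

```text
9.9667 [ 0.5478 -0.2056  0.1919] [ 0.705  -0.0559  0.0568 -0.7047] [-0.5511  0.9501  0.2466] [-0.0194  0.0223 -0.0254] 1.0004852327024842
[326.0181 267.6134]
226 187
```

View pics/w5.png

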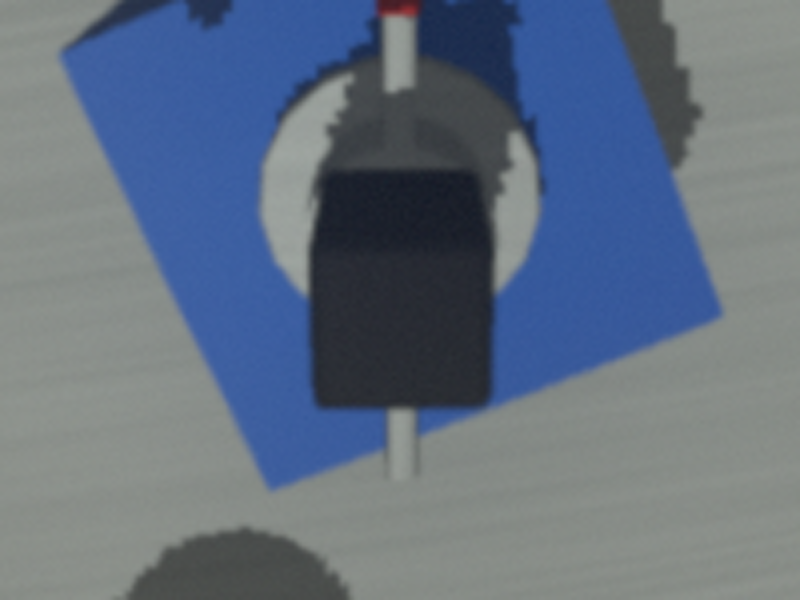

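The grip's top face is at crop (310–493, 248–407), so centred at (402,328). It sits centred between the open fingers.

```bash
python3 - <<'E'
from h import *
np.set_printoptions(precision=4,suppress=True)
w=manip.snapshot('wrist'); s=manip.sense()
z=np.load('w4.npz'); s4={'tcp_pos':z['p'],'eef_rot':z['q']};z=np.load('w5.npz'); s5={'tcp_pos':z['p'],'eef_rot':z['q']}
u=lambda a,b:(237+(a+.5)/5-.5,152+(b+.5)/5-.5);v=lambda a,b:(226+(a+.5)/4-.5,187+(b+.5)/4-.5)
print('grip',tri([wray(w,s4,u(397,353)),wray(w,s5,v(402,328))]),atz(wray(w,s5,v(402,328)),.136))
print('blade end',tri([wray(w,s4,u(405,538)),wray(w,s5,v(401,480))]),atz(wray(w,s5,v(401,480)),.099))
G=atz(wray(w,s5,v(402,328)),.136);print(totool(s,np.r_[G[:2],.122]-s['tcp_pos']))
E
```

```text
grip (array([ 0.5496, -0.2053,  0.1308]), np.float64(3.98690659581296e-07)) [ 0.5476 -0.205   0.136 ]
blade end (array([ 0.589 , -0.2117,  0.0969]), np.float64(4.9739100117501474e-05)) [ 0.588  -0.2115  0.099 ]
[-0.0084  6.9424  0.0502]
```

Call:
step_arm(moves="0 2 0 0 0 0; 0 4 0 0 0 0; 0 6 0 0 0 0; 0 6.8 0 0 0 0; 0 6.9 0 0 0 0; 0 6.9 0 0 0 0; 0 6.9 0 0 0 0; 0 6.9 0 0 0 0; 0 6.9 0 0 0 0; 0 6.9 0 0 0 0")

```text
clock: 10.9
tcp_pos: [0.5478, -0.2056, 0.1229]
eef_rot: [0.705, -0.056, 0.057, -0.705]
force: [0.8, -0.1, -0.5]
width: 0.999
```

Call:
step_arm(moves="0 0 0 0 0 0; 0 0 0 0 0 0; 0 0 0 0 0 0; 0 0 0 0 0 0; 0 0 0 0 0 0; 0 0 0 0 0 0; 0 0 0 0 0 0; 0 0 0 0 0 0; 0 0 0 0 0 0; 0 0 0 0 0 0", claw=0)

```text
clock: 11.73
tcp_pos: [0.5474, -0.2054, 0.1221]
eef_rot: [-0.705, 0.056, -0.056, 0.705]
force: [-0.5, 0.8, 1.0]
width: 0.272
```

The rotor is gripped (width 23 mm). I'll lift it and carry it over the hub, turning the key towards the keyway.

Call:
step_arm(moves="0 -3.3 0 0 0 0; 0 -6.6 0 0 0 0; 0 -9.9 0 0 0 0; 0 -13 0 0 0 0; 0.9 -13 3.9 0 4.6 0; 1.8 -13 7.8 0 9.2 0; 2.7 -13 11.7 0 13.8 0; 3.6 -13 15.6 0 18.4 0; 4.5 -13 19.5 0 23 0; 5.4 -13 23.4 0 27.7 0")

```text
clock: 12.57
tcp_pos: [0.638, 0.0187, 0.2511]
eef_rot: [0.671, -0.225, 0.224, -0.67]
force: [0.8, -0.3, -3.1]
width: 0.273
```

Call:
step_arm(moves="0 0 0 0 0 0; 0 0 0 0 0 0; 0 0 0 0 0 0; 0 0 0 0 0 0; 0 0 0 0 0 0; 0 0 0 0 0 0; 0 0 0 0 0 0; 0 0 0 0 0 0; 0 0 0 0 0 0; 0 0 0 0 0 0")

```text
clock: 13.4
tcp_pos: [0.6378, 0.0167, 0.2521]
eef_rot: [-0.671, 0.224, -0.224, 0.671]
force: [0.2, 0.1, -4.3]
width: 0.272
```

```bash
python3 - <<'E'
from h import *
s=show();print(s['joint_pos']); zz=Ro.from_quat(s['eef_rot']).as_matrix();print('tool z yaw',np.degrees(np.arctan2(zz[1,2],zz[0,2])),zz[:,1])
w=manip.snapshot('wrist'); np.savez('w6.npz',f=w['frame'],p=s['tcp_pos'],q=s['eef_rot'])
cv2.imwrite('pics/w6.png',cv2.resize(w['frame'][120:420,120:520,::-1],None,fx=2,fy=2,interpolation=cv2.INTER_CUBIC))
print(totool(s,np.array([.6376,.0174,.23])-s['tcp_pos']), wproj(w,s,[.6376,.0174,.1]))
E
```

```text
13.4 [0.6378 0.0167 0.2521] [-0.6708  0.2235 -0.2237  0.6708] [ 0.1803  0.1095 -4.326 ] [ 0.0056 -0.0265  0.043 ] 0.27183047705669233
[ 0.0262  0.3475  0.2469  1.47   -0.      0.6696]
tool z yaw 53.134320275128516 [ 0.0002 -0.     -1.    ]
[-0.06    2.212   0.0401] [324.8448 222.3642]
```

View pics/w6.png

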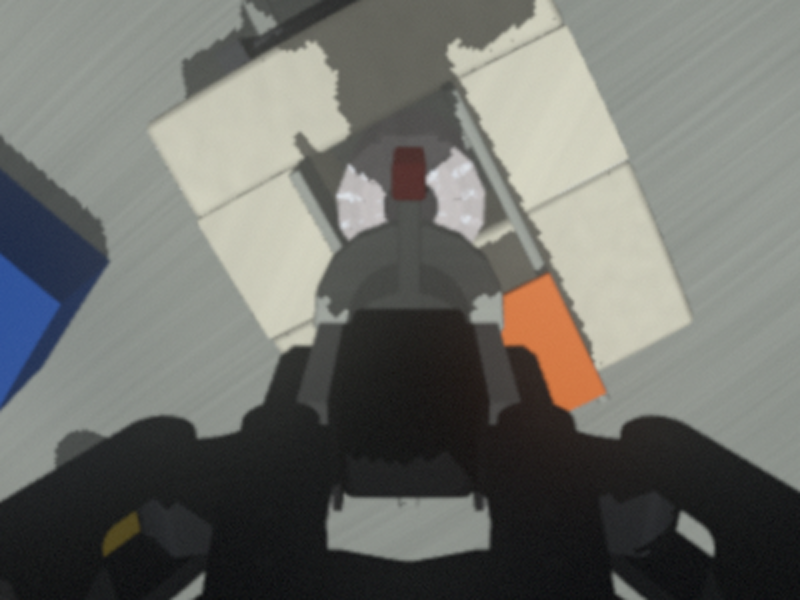

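The rotor hangs upright with the red key-side blade over the hub axis, in line with the keyway. I'll lower it gently.

Call:
step_arm(moves="0 1.5 0 0 0 0; 0 2.8 0 0 0 0; 0 3.3 0 0 0 0; 0 3.6 0 0 0 0; 0 3.9 0 0 0 0; 0 4.2 0 0 0 0; 0 4.5 0 0 0 0; 0 4.8 0 0 0 0; 0 5 0 0 0 0; 0 5 0 0 0 0")

```text
clock: 14.28
tcp_pos: [0.6375, 0.0175, 0.2014]
eef_rot: [-0.671, 0.224, -0.223, 0.671]
force: [-2.2, 3.5, -4.8]
width: 0.271
```

Call:
step_arm(moves="0 0.2 0 0 0 0; 0 0.4 0 0 0 0; 0 0.6 0 0 0 0; 0 0.8 0 0 0 0; 0 1 0 0 0 0; 0 1.2 0 0 0 0; 0 1.3 0 0 0 0; 0 1.4 0 0 0 0; 0 1.5 0 0 0 0; 0 1.5 0 0 0 0")

```text
clock: 15.12
tcp_pos: [0.6375, 0.0174, 0.1868]
eef_rot: [-0.671, 0.224, -0.223, 0.671]
force: [-2.4, 2.8, -2.5]
width: 0.271
```

The key has slipped into the keyway: height follows the command and the force is low. I'll continue down towards home.

Call:
step_arm(moves="0 0.4 0 0 0 0; 0 0.8 0 0 0 0; 0 1.2 0 0 0 0; 0 1.6 0 0 0 0; 0 1.9 0 0 0 0; 0 2.2 0 0 0 0; 0 2.4 0 0 0 0; 0 2.6 0 0 0 0; 0 2.7 0 0 0 0; 0 2.7 0 0 0 0")

```text
clock: 15.95
tcp_pos: [0.6376, 0.0175, 0.1611]
eef_rot: [-0.67, 0.223, -0.223, 0.671]
force: [-5.5, 3.7, 3.8]
width: 0.273
```

Call:
step_arm(moves="0 0.1 0 0 0 0; 0 0.2 0 0 0 0; 0 0.3 0 0 0 0; 0 0.4 0 0 0 0; 0 0.5 0 0 0 0; 0 0.6 0 0 0 0; 0 0.6 0 0 0 0; 0 0.6 0 0 0 0; 0 0.6 0 0 0 0; 0 0.6 0 0 0 0")

```text
clock: 16.78
tcp_pos: [0.6377, 0.0175, 0.1557]
eef_rot: [-0.67, 0.223, -0.224, 0.671]
force: [-6.1, 3.3, 7.8]
width: 0.275
```

Call:
step_arm(moves="0 0.05 0 0 0 0; 0 0.1 0 0 0 0; 0 0.15 0 0 0 0; 0 0.2 0 0 0 0; 0 0.25 0 0 0 0; 0 0.3 0 0 0 0; 0 0.3 0 0 0 0; 0 0.3 0 0 0 0; 0 0.3 0 0 0 0; 0 0.3 0 0 0 0")

```text
clock: 17.62
tcp_pos: [0.6381, 0.0173, 0.154]
eef_rot: [-0.67, 0.222, -0.224, 0.671]
force: [-7.0, 3.7, 12.9]
width: 0.275
```

Call:
step_arm(moves="0 0.05 0 0 0 0; 0 0.1 0 0 0 0; 0 0.15 0 0 0 0; 0 0.2 0 0 0 0; 0 0.25 0 0 0 0; 0 0.25 0 0 0 0; 0 0.25 0 0 0 0; 0 0.25 0 0 0 0; 0 0.25 0 0 0 0; 0 0.25 0 0 0 0")

```text
clock: 18.45
tcp_pos: [0.6383, 0.0173, 0.1539]
eef_rot: [-0.67, 0.222, -0.225, 0.672]
force: [-10.6, 3.4, 24.7]
width: 0.271
```

```bash
python3 - <<'E'
from h import *
s=show(); zz=Ro.from_quat(s['eef_rot']).as_matrix();print(zz[:,1])
w=manip.snapshot('wrist'); S=manip.snapshot('scene')
a=cv2.resize(w['frame'][120:420,170:470],(400,400),interpolation=cv2.INTER_CUBIC); b=cv2.resize(S['frame'][150:330,240:420],(400,400),interpolation=cv2.INTER_CUBIC)
cv2.imwrite('pics/w7.png',np.hstack([a,b])[:,:,::-1])
E
```

```text
18.45 [0.6383 0.0173 0.1539] [-0.6701  0.2216 -0.2253  0.6717] [-10.6155   3.3831  24.7202] [ 0.7463  2.8913 -0.0298] 0.2708395069656231
[ 0.0057  0.0005 -1.    ]
```

View pics/w7.png

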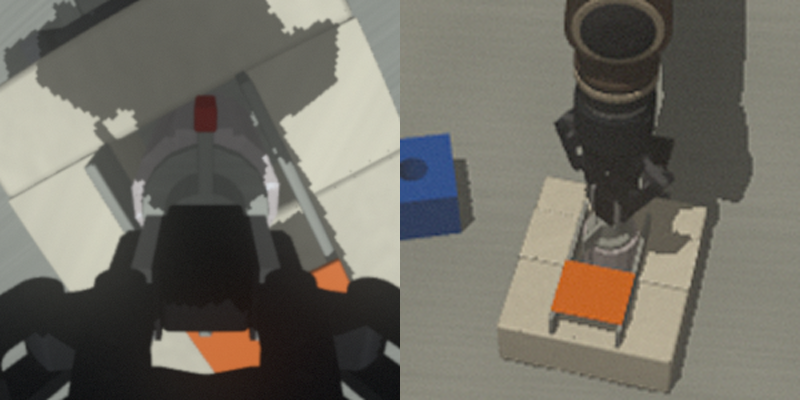

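```bash
python3 - <<'E'
from h import *
T=manip.snapshot('top')['frame'].astype(int); T0=cv2.imread('pics/top0.png')[:,:,::-1].astype(int)
for n,(x0,x1,y0,y1) in dict(boards=(40,190,195,310),jar=(415,452,180,225),spatula=(465,502,180,298)).items():
    print(n,np.abs(T-T0)[y0:y1,x0:x1].mean().round(2),(np.abs(T-T0)[y0:y1,x0:x1].max(2)>60).sum())
show(); print(manip.job_done()); show()
E
```

```text
boards 12.57 0
jar 12.16 0
spatula 13.48 0
18.6 [0.6383 0.0173 0.1539] [-0.6701  0.2216 -0.2252  0.6717] [-10.8928   3.0178  25.4136] [ 0.7631  2.9496 -0.0488] 0.2701571844232291
the job is handed in; nothing more can be done
None
the job is handed in; nothing more can be done
```

The job is handed in at 18.6 s, with the rotor still gripped and held fully home against the hub's spring. No verdict was reported.

- **Pedal:** I pressed it with the empty, shut gripper until it hit the stop. The force rose to 35 N while the pad stopped moving. The shutter measured 75 to 76 mm of travel against the stated 77, and in the last picture it was still clear of the hub.
- **Rotor:** I lifted it out of the stand and turned it about 28° to match the keyway seen in the wrist picture. The key went in without searching.
- **Home:** Commanding another 2.5 mm down moved the tool only 0.1 mm, and the upward force rose from 13 to 25 N. The TCP stood at 0.1539 m against the expected 0.154 m.
- **Left uncorrected:** At hand-in there was about 11 N of side force and a tool tilt of about 0.3°. I judged both harmless.
- **Bystanders:** The before-and-after top images show no pixel changed strongly at the boards, jar or spatula. The mean difference of 12 to 13 is similar in all three regions, so I put it down to a lighting change, but I did not look into it.

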